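Show the blue glaze test tile to the inspection camera

ROBOT

A 6-joint arm with a two-finger parallel gripper is mounted at the origin on a cart in front of the work surface, level with it; the furniture and walls round the work are solid. World frame = base frame: x ahead of the robot, y to its left, z up, the work surface at z = 0. Lengths are in m, angles in degrees, forces in N, time in s.
With the tool pointing down it reaches from about 0.25 to 0.725 m from the base axis. Payload 9.7 kg.
Tool frame: the origin (TCP) lies at the very end of the fingers, on their centre line; the grasp point (between the pads) lies 19 mm behind it; y points along the fingers, z is the direction in which the jaws open and shut, and the axes are right-handed (so a half turn about y gives the same grasp; the last joint's range is limited). The gripper opens to 85 mm and grips with 20 to 120 N. Pads are 22 mm wide; open, the fingers measure 114 mm over their backs; the gripper's body (76 mm by 85 mm) begins 54 mm behind the grasp point. The pads swing forward as they close: fully open they stand 13 mm farther back than shut.
Start: joints at [64.63, 4.979, 10.078, 95.1, 0, 90], TCP at [0.236, 0.497, 0.231] pointing down, gripper open.
Joint ranges: [-179.16, 179.16], [-48.56, 103.87], [-65.8, 70.77], [-126.05, 130.52], [-82.76, 87.17], [-180, 180]. Speed limits (degrees/s): [127.2, 127.2, 147.25, 180, 180, 180].

INTERFACE

Orientations are given as [roll, pitch, yaw] about the fixed x, y, z axes, in that order (R = Rz(yaw) Ry(pitch) Rx(roll)).
In Python, from station import ctrl gives the robot as it stands. The module is installed in compiled form; this text tells all that it offers.
- The arm moves only by the shell command python3 -m jog 'ROWS' [FORCE]. ROWS is JSON, a list of rows, each a list of 5 numbers: the opening, from 0 (shut) to 1 (fully open), then the shift along the tool's x, y, z in cm, then the turn about the tool's y in degrees. A call has 1 to 20 rows; each row shifts and turns the commanded pose from where the row before left it, along the tool's axes as they then stand; what a row does not reach is not made up. A row lasts 1/12 s, in which the tool goes at most 41.7 mm and 7.16 degrees, less where a joint would pass 70% of its speed; a pose out of reach is approached as far as the arm can. A call is refused whole if a number of a shift passes 4.17 or a number of a turn 7.16, either way. A call with a gripper value outside its range is refused whole. The fingers move at their own pace and stop on an object; FORCE is the grip in N (left out, the last holds). Time passes only in rows, so rows that do not move let the fingers close. It gives the time, the measured TCP pose, the force and the opening at its end, in the units of the state.
- ctrl.get_state(): the state, without advancing time (a new reading comes with each control period).
- ctrl.grab_frame(name): name is "scene" or "top"; returns a dict with "pixels" (384x512x3 uint8, red, green, blue), "K" (3x3 intrinsics, pixels), "pose" (4x4, takes a point from camera to world coordinates). Camera axes: x right, y up, looking along -z (the intrinsics and any distortion apply to the point x, -y, -z); pixel columns grow to the right and rows downward; lengths in m; the calibration is good to about 2 mm. A picture is of the moment at which its call begins. There is no depth.
- ctrl.hand_in(): hands the job in, once; it reports no verdict.
The state is a dict: "time": time; "joint_pos": joint angles; "joint_vel": joint speeds; "joint_torque": joint torques, N m; "position": TCP position; "ee_rot": TCP orientation; "force": force on the tool from outside, world axes, zero at the start; "ft_torque": the same for the moment, N m; "grip_width": finger opening in m.
Only numpy, scipy, OpenCV 4.12 (cv2) and the standard library are available. Lean on these libraries where they do the work, as an engineer would, in place of code of your own. Each camera call takes 0.05 s, during which the arm holds its last target. There are 200 camera calls.

TASK

The fired glaze test tiles are still locked in their carrier: slide the red lock knob fully to its open end stop, then lift the blue tile out and hold it up to the inspection camera, right way up, glazed front square to the lens and the middle of its upright face centred about 15 cm in front of the glass. Finish while still holding it there, steady in the air; leave the other two tiles in their places, and do not touch the camera or move the cup and the tape roll.

Things in the scene. Friction and masses are not known exactly. Their poses are not given: they have to be found in the camera images.
- carrier: Low wooden carrier fixed on the worktop, board 120 x 300 x 10 mm; origin under its middle, z up, +y along the row of three tiles, -x its front with the lock bar. Tiles stand between ribs 6 mm high (1.5 mm play) at y = -90, 0, +90 mm, uprights at x = +25 mm; the fence behind them reaches z = 26 mm. They lift straight up once the lock is open.
- tile_lock (a joint): Transport lock: flat steel bar along the carrier's front whose three tabs lie over the tiles' feet so that they cannot be lifted. 0 = locked; grows as the bar slides along the carrier's +y; 0.045 m = open end stop, tiles free. About 2 N of friction, stays where it is left. Starts between 0 and 0.012.
- lock_knob (a point): Middle of the red knob on the lock bar: upright cylinder 20 mm across, 28 mm high, its middle 52 mm above the worktop and 62 mm in front of the tiles' uprights. The bar's top is at 24 mm; two steel keepers over the bar reach 28 mm. Axes as the carrier's; moves with the lock.
- blue_tile: L-shaped test tile in blue glaze, about 85 g. Upright plate 50 mm wide (y), 75 high (z), 9 thick (x); foot 9 mm thick reaches forward to x = -34.5 mm. Origin under the middle of the upright, z up, -x the glazed front (foot side). Stands 10 mm above the worktop, axes as the carrier's, in any of the three places. Hold it by its side edges near the top (40 mm free beside it).
- blue_face (a point): Middle of the blue tile's upright glazed face: x = -5 mm, z = 42 mm in the tile's frame, same axes. This is the point to centre in front of the lens.
- red_tile: The same kind of tile in brown-red glaze; must stay in its place.
- green_tile: The same kind of tile in green glaze; must stay in its place.
- camera_head: Grey inspection camera with a white ring light (68 mm across) round its lens, 83 mm long. Origin at the middle of the lens glass, 265 mm above the worktop; its -x axis is the viewing direction, 25 degrees below level; y is level, z is up in the picture.
- camera_stand: Fixed bench stand of the camera: round base 110 mm across, steel post 340 mm high; origin under the post, -x the way the camera looks seen from above; the lens glass is 95 mm in front of the post.
- cup: Small hand-thrown cup, 59 mm across, 54 mm high, origin under its middle; a bystander.
- roll: Roll of tape lying flat, 84 mm across, 24 mm high, origin under its middle; a bystander.

How it is judged (in metres and radians):
On the way, in this order (a step that is already met when the one before it is completed fails the run):
1. the lock is slid to its open end stop while the blue tile is still in the carrier (value of joint tile_lock above 0.042 m and height (world z) of blue_tile below 0.03 m), for 0.2 s.
2. the fingers have lifted the blue tile clear of the carrier (height (world z) of blue_tile above 0.06 m and contact force between the fingers and blue_tile above 1 N and contact force between blue_tile and carrier below 0.1 N), for 0.2 s.
At the end, for the whole second after the job is handed in: Lock within 3 mm of its open stop; blue tile held still in the air by the fingers alone, right way up, glaze to the lens, square within 0.2 rad, middle of its face 125 to 175 mm from the glass and within 15 mm of the lens axis each way; red and green tiles within 15 mm of their places (value of joint tile_lock above 0.042 m and contact force between the fingers and blue_tile above 1 N and contact force between blue_tile and carrier below 0.1 N and contact force between blue_tile and camera_stand below 0.1 N and height (world z) of blue_tile above 0.11 m and x of blue_face in the frame of camera_head between -0.175 and -0.125 m and y of blue_face in the frame of camera_head between -0.015 and 0.015 m and z of blue_face in the frame of camera_head between -0.015 and 0.015 m and x of camera_head in the frame of blue_tile below -0.08 m and angle between the x axis of blue_tile and the x axis of camera_head, either way round below 0.2 rad and angle between the y axis of blue_tile and the y axis of camera_head, either way round below 0.2 rad and angle between blue_tile's own z axis and vertical below 0.9 rad and linear speed of blue_tile below 0.02 m/s and angular speed of blue_tile below 0.2 rad/s and distance of each of red_tile, green_tile from where it was at the start of the episode below 0.015 m and angle between each of red_tile, green_tile's own z axis and vertical below 0.15 rad); the arm keeps its last pose, push and grip.
It fails at once if the camera or its stand is touched by the robot or the tile (contact force between any of the arm, the fingers, blue_tile and camera_stand above 1 N).
It fails at once if another tile is pulled out or knocked over (distance of any of red_tile, green_tile from where it was at the start of the episode above 0.02 m or angle between any of red_tile, green_tile's own z axis and vertical above 0.4 rad).
It fails at once if the cup or the tape roll is moved (distance of any of cup, roll from where it was at the start of the episode above 0.02 m or angle between cup's own z axis and vertical above 0.4 rad).
It also fails if it takes over 58 s, if anything falls off the work surface, if the arm or the gripper's body presses on something with over 40 N, if the wrist force passes 120 N, or if a joint passes its speed limit or range.

## Working session

There is one attempt and no reset: what is moved stays moved. The work goes in short steps, Python scripts to look and compute and a shell command to move; the robot and the scene stay as the last step left them, time stands still between calls to the robot, and variables do not carry over. Pictures are saved under pics/ and viewed, about 8 in all and at most 12, crops included, and the job is handed in when it is done.

```bash
mkdir -p pics; python3 - <<'E'
from station import ctrl
import cv2,numpy as np
print(ctrl.get_state())
for n in("scene","top"):
    f=ctrl.grab_frame(n);cv2.imwrite(f"pics/{n}0.png",f["pixels"][:,:,::-1]);print(n,f["K"],f["pose"],[k for k in f])
E
```

```text
{'time': 0.0, 'joint_pos': array([6.46300719e+01, 5.01038395e+00, 1.00323593e+01, 9.50976217e+01,
       1.34407796e-03, 9.00000696e+01]), 'joint_vel': array([-0.0075615 ,  0.07615996,  0.0539779 ,  0.23745509, -0.08979861,
       -0.02789762]), 'joint_torque': array([ 2.22929484e-04, -5.20391536e+01,  4.64797533e+01,  1.66886277e-02,
       -2.33301932e-06, -2.25910964e-05]), 'position': array([0.23554958, 0.49675456, 0.23057116]), 'ee_rot': array([-9.00756464e+01,  1.34398496e-03, -2.53699994e+01]), 'force': array([0.43906769, 0.0957958 , 0.39148483]), 'ft_torque': array([-0.03371679, -0.07085923, -0.03866095]), 'grip_width': 0.08542641685874289}
scene [[361.02541789   0.         258.73928253]
 [  0.         361.02541789 195.70423347]
 [  0.           0.           1.        ]] [[-0.90307228  0.32362782 -0.28235704  0.35227759]
 [-0.42948318 -0.67716839  0.59748403  0.51162736]
 [ 0.00215918  0.66083886  0.75052471  0.80901783]
 [ 0.          0.          0.          1.        ]] ['pixels', 'K', 'pose']
top [[404.29430835   0.         252.48365367]
 [  0.         404.29430835 191.09160015]
 [  0.           0.           1.        ]] [[-0.02013612  0.98122958 -0.19178906  0.40804843]
 [-0.99978601 -0.01885223  0.00851688  0.02394013]
 [ 0.00474136  0.19191952  0.98139921  1.06886433]
 [ 0.          0.          0.          1.        ]] ['pixels', 'K', 'pose']
```

View pics/scene0.png

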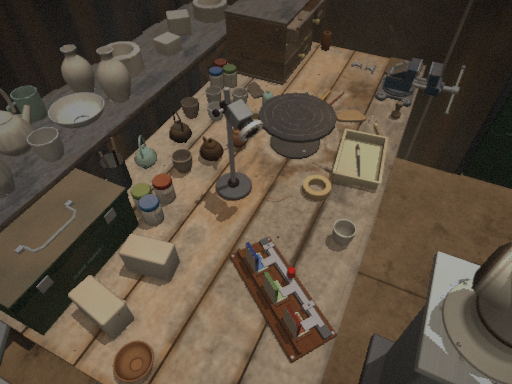

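View pics/top0.png

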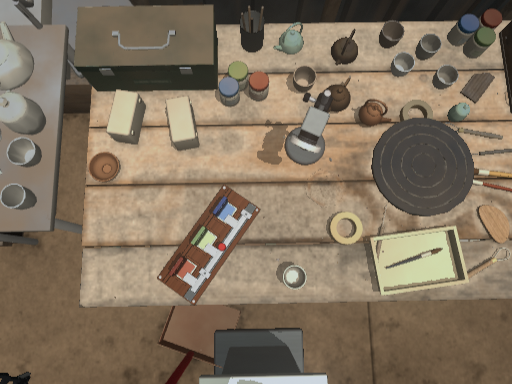

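```bash
python3 - <<'E'
import cv2,numpy as np
t=cv2.imread('pics/top0.png');s=cv2.imread('pics/scene0.png')
def c(i,x,y):
    p=cv2.resize(i[y:y+90,x:x+120],(400,300),interpolation=cv2.INTER_CUBIC) 
    return p
def c2(i,x,y,w):
    return cv2.resize(i[y:y+w*3//4,x:x+w],(400,300),interpolation=cv2.INTER_CUBIC)
o=np.vstack([np.hstack([c2(t,135,180,160),c2(t,265,75,120)]),np.hstack([c2(s,205,230,160),c2(s,185,80,160)])])
cv2.imwrite('pics/c1.png',o)
E
```

```text
(no output)
```

View pics/c1.png

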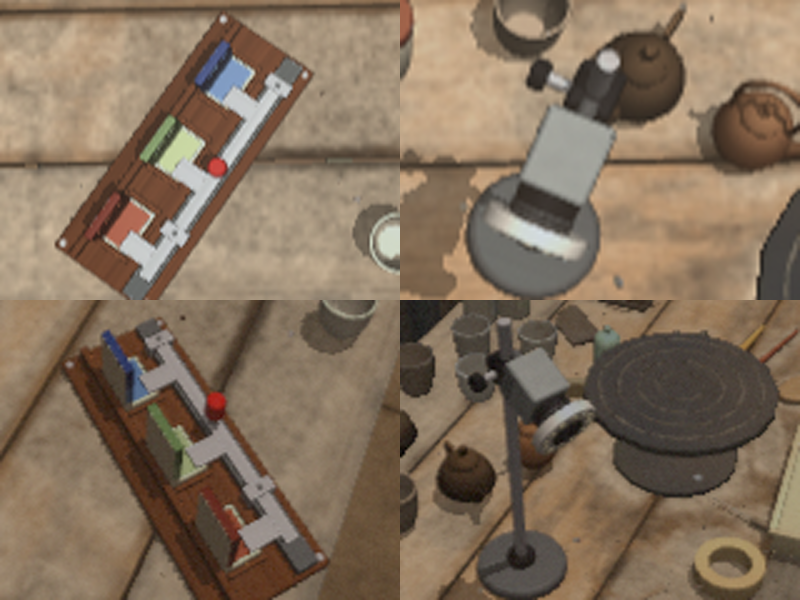

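```bash
cat > h.py <<'E'
import numpy as np,cv2
from station import ctrl
def ray(f,u,v):
    K=f["K"];P=f["pose"];d=np.array([(u-K[0,2])/K[0,0],-(v-K[1,2])/K[1,1],-1.])
    return P[:3,3],P[:3,:3]@d
def plane(f,u,v,z):
    o,d=ray(f,u,v);return o+d*(z-o[2])/d[2]
def tri(fs,ps):
    A=np.zeros((3,3));b=np.zeros(3);R=[]
    for f,p in zip(fs,ps):
        o,d=ray(f,*p);d=d/np.linalg.norm(d);M=np.eye(3)-np.outer(d,d);A+=M;b+=M@o;R.append((M,o))
    X=np.linalg.solve(A,b);return X,[round(1000*np.linalg.norm(M@(X-o)),1) for M,o in R]
def proj(f,X):
    P=f["pose"];q=P[:3,:3].T@(np.asarray(X)-P[:3,3]);K=f["K"]
    return K[0,0]*q[0]/-q[2]+K[0,2],K[1,2]-K[1,1]*q[1]/-q[2]
def blobs(m,amin=3):
    n,l,s,c=cv2.connectedComponentsWithStats(m.astype(np.uint8))
    return [(s[i,4],c[i].round(2)) for i in range(1,n) if s[i,4]>=amin]
E
python3 - <<'E'
from h import *
import pickle
T=ctrl.grab_frame("top");S=ctrl.grab_frame("scene");pickle.dump((T,S),open('f.pkl','wb'))
for n,f in(("T",T),("S",S)):
    h=cv2.cvtColor(f["pixels"],cv2.COLOR_RGB2HSV).astype(int);H,s,v=h[...,0],h[...,1],h[...,2]
    Y,X=np.mgrid[:384,:512]
    roi=(X>155)&(X<265)&(Y>180)&(Y<305) if n=="T" else (X>225)&(X<340)&(Y>230)&(Y<360)
    print(n,"red",blobs(roi&((H<5)|(H>175))&(s>200)&(v>140),8))
    print("blue",blobs(roi&(H>100)&(H<130)&(s>90),8)," green",blobs(roi&(H>35)&(H<60)&(s>60),8))
    print("dots",blobs(roi&(s<60)&(v>150)))
    r2=(X>265)&(X<385)&(Y>75)&(Y<165) if n=="T" else (X>205)&(X<275)&(Y>85)&(Y<210)
    print("white",blobs(r2&(s<40)&(v>170),8),"dark grey",blobs(r2&(s<60)&(v<130),30))
print("post top",plane(T,327.4,93.6,.34),"base",plane(T,304.9,144.9,.01),"base S",plane(S,185+122/2.5,80+265/2.5,.01))
print("post tri",tri((T,S),((327.4,93.6),(185+105/2.5,80+20/2.5))))
E
```

```text
T red []
blue [(np.int32(61), array([219.36, 205.03]))]  green [(np.int32(184), array([201.29, 237.18]))]
dots [(np.int32(6), array([223.83, 187.17])), (np.int32(378), array([234.36, 223.22])), (np.int32(4), array([256.5, 209.5])), (np.int32(602), array([203.32, 264.93])), (np.int32(18), array([173.17, 248.39])), (np.int32(47), array([161.91, 249.91])), (np.int32(54), array([246.02, 254.35])), (np.int32(3), array([168.67, 251.67])), (np.int32(5), array([253.6, 251.8])), (np.int32(43), array([230.  , 259.19])), (np.int32(3), array([260., 253.])), (np.int32(13), array([157.77, 257.  ])), (np.int32(3), array([238.67, 255.  ])), (np.int32(23), array([259.52, 260.35])), (np.int32(160), array([228.96, 275.82])), (np.int32(5), array([163.4, 264.2])), (np.int32(4), array([244.  , 263.25])), (np.int32(5), array([255.6, 264.4])), (np.int32(4), array([229.75, 264.75])), (np.int32(10), array([231.4, 268.7])), (np.int32(7), array([244.86, 267.29])), (np.int32(3), array([224.33, 269.33])), (np.int32(8), array([253.62, 269.62])), (np.int32(4), array([234.75, 271.5 ])), (np.int32(3), array([242., 27
[... 1157 characters left out ...]
2(100), array([255.52, 256.58]))]  green [(np.int32(87), array([271.54, 281.64]))]
dots [(np.int32(178), array([274.39, 260.29])), (np.int32(6), array([261.5, 269. ])), (np.int32(223), array([294.01, 292.25])), (np.int32(10), array([311.8, 303.1])), (np.int32(190), array([311.63, 320.42])), (np.int32(8), array([301.62, 333.25])), (np.int32(3), array([291.67, 356.67]))]
white [(np.int32(20), array([251.3, 124.8]))] dark grey [(np.int32(2493), array([238.17, 134.66]))]
post top [ 0.73936337 -0.13078636  0.34      ] base [ 0.74075833 -0.13098411  0.01      ] base S [ 0.73759651 -0.12724806  0.01      ]
post tri (array([ 0.73831602, -0.13021687,  0.34256791]), [np.float64(0.1), np.float64(0.1)])
```

```bash
python3 - <<'E'
from h import *
import pickle
T,S=pickle.load(open('f.pkl','rb'))
h=cv2.cvtColor(T["pixels"],cv2.COLOR_RGB2HSV).astype(int)
Y,X=np.mgrid[:384,:512]
m=((h[...,0]<8)|(h[...,0]>172))&(h[...,1]>170)&(h[...,2]>120)&(X>212)&(X<232)&(Y>237)&(Y<256)
print(blobs(m))
k=(221.8,246.8) if not m.any() else blobs(m)[0][1]
print("knob",tri((T,S),(k,(291.1,269.8))), plane(T,*k,.062))
D=[plane(T,*p,.011) for p in((223.83,187.17),(257,209.6),(193.3,301),(159.5,277))]
E=[plane(S,*p,.011) for p in((269,238.8),(333.8,332.8),(233,256.4))]
print(D,E)
D=np.array(D);c=D.mean(0);y=(D[2]+D[3]-D[0]-D[1])[:2];yaw=np.degrees(np.arctan2(-y[0],y[1]))
x=(D[0]+D[3]-D[1]-D[2])[:2]
print("carrier",c,"yaw",yaw,"fromx",np.degrees(np.arctan2(x[1],x[0])),np.linalg.norm(y)/2,np.linalg.norm(x)/2)
print("ring tri",tri((T,S),((265+132/3.333,75+228/3.333),(185+165/2.5,80+125/2.5))))
# head box: top face corners in T crop -> direction at z~.30
for p in((531,45),):pass
P=[plane(T,265+a/3.333-400/3.333,75+b/3.333,.31) for a,b in((546,104),(614,125),(594,202),(522,181))]
print(P); d=(P[3]+P[2]-P[0]-P[1]);print("view dir yaw",np.degrees(np.arctan2(d[1],d[0])))
# ring long axis
w=(h[...,1]<40)&(h[...,2]>170)&(X>285)&(X<325)&(Y>132)&(Y<160)
pts=np.argwhere(w)[:,::-1].astype(np.float32);print(cv2.minAreaRect(pts))
pp=np.array([.7385,-.1305])
for a in range(170,221,5):
    d=np.array([np.cos(np.radians(a)),np.sin(np.radians(a))]);L=[*(pp+.095*d),.265]
    print(a,np.round(L,3),np.round(proj(T,L),1),np.round(proj(S,L),1))
E
```

```text
[(np.int32(31), array([221.03, 246.19]))]
knob (array([0.4663784 , 0.09522776, 0.06655274]), [np.float64(1.0), np.float64(1.0)]) [0.46761659 0.09569926 0.062     ]
[array([0.62691852, 0.09104582, 0.011     ]), array([0.56472382, 0.00383017, 0.011     ]), array([0.33439249, 0.1701663 , 0.011     ]), array([0.39555894, 0.25699107, 0.011     ])] [array([0.5620992, 0.0027494, 0.011    ]), array([0.32972081, 0.16912531, 0.011     ]), array([0.6229815 , 0.09212712, 0.011     ])]
carrier [0.48039844 0.13050834 0.011     ] yaw 54.257236162642876 fromx 54.67070252987299 0.28441580780621706 0.10666306743924432
ring tri (array([ 0.65962484, -0.09211808,  0.27424775]), [np.float64(1.3), np.float64(1.3)])
[array([ 0.726791 , -0.0985118,  0.31     ]), array([ 0.71274029, -0.13851073,  0.31      ]), array([ 0.66486358, -0.12397414,  0.31      ]), array([ 0.67865651, -0.08202859,  0.31      ])]
view dir yaw 162.09512626827532
((305.4310302734375, 145.6724090576172), (26.925825119018555, 6.127945899963379), 21.801406860351562)
170 [ 0.645 -0.114  0.265] [315.1 152. ] [260.1 129.4]
175 [ 0.644 -0.122  0.265] [319.1 152.4] [261.9 127.6]
180 [ 0.644 -0.13   0.265] [323.1 152.5] [263.5 125.7]
185 [ 0.644 -0.139  0.265] [327.1 152.3] [264.8 123.7]
190 [ 0.645 -0.147  0.265] [331.  151.7] [265.8 121.7]
195 [ 0.647 -0.155  0.265] [334.9 150.8] [266.5 119.7]
200 [ 0.649 -0.163  0.265] [338.6 149.6] [267.  117.7]
205 [ 0.652 -0.171  0.265] [342.2 148. ] [267.1 115.7]
210 [ 0.656 -0.178  0.265] [345.6 146.2] [266.9 113.7]
215 [ 0.661 -0.185  0.265] [348.8 144.1] [266.5 111.7]
220 [ 0.666 -0.192  0.265] [351.8 141.7] [265.7 109.8]
```

```bash
python3 - <<'E'
from h import *
import pickle
T,S=pickle.load(open('f.pkl','rb'))
o=[]
for f,x,y in((T,285,95),(S,220,95)):
    p=cv2.resize(f["pixels"][y:y+60,x:x+40,::-1],(400,600),interpolation=cv2.INTER_NEAREST);o.append(p)
cv2.imwrite('pics/c2.png',np.hstack(o))
for a in(155,160,165):
    d=np.array([np.cos(np.radians(a)),np.sin(np.radians(a))]);L=np.array([*(np.array([.7385,-.1305])+.095*d),.265])
    y=np.array([d[1],-d[0],0])
    y=-y if 0 else y
    print(a,np.round(L,4),[np.round(proj(f,L+k*y),1) for f in(T,S) for k in(0,-.034,.034)])
E
```

```text
155 [ 0.6524 -0.0904  0.265 ] [array([303.5, 148.7]), array([318.7, 155.2]), array([288.3, 142.4]), array([253. , 134.2]), array([264. , 128.5]), array([241.6, 140.1])]
160 [ 0.6492 -0.098   0.265 ] [array([307.2, 150.2]), array([323. , 155.3]), array([291.6, 145. ]), array([255.6, 132.7]), array([265.7, 126.5]), array([245.1, 139.2])]
165 [ 0.6467 -0.1059  0.265 ] [array([311.1, 151.2]), array([327.2, 155.1]), array([295.1, 147.4]), array([258. , 131.1]), array([267. , 124.4]), array([248.5, 138.1])]
```

View pics/c2.png

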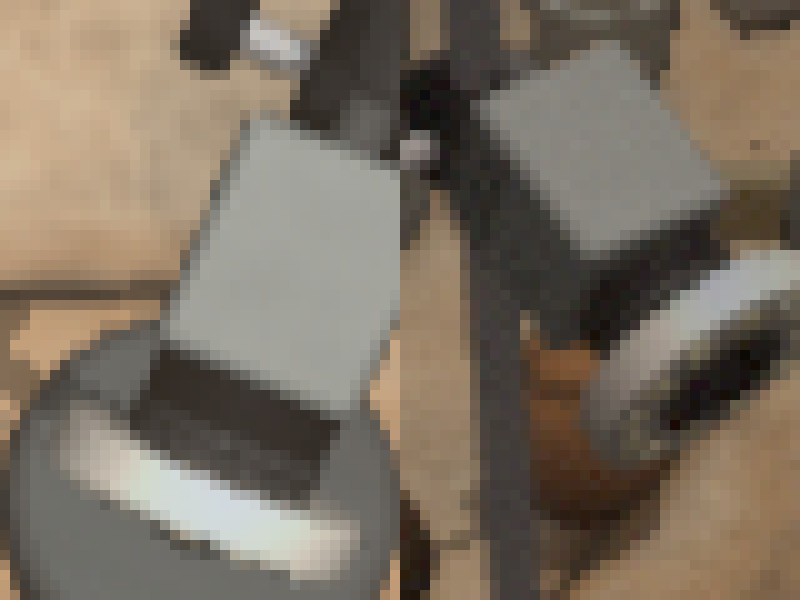

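```bash
python3 -m jog '[[1,0,0,0,7.15],[1,0,0,0,7.15],[1,0,0,0,7.15],[1,0,0,0,7.15],[1,0,0,0,7.15],[1,0,0,0,7.15],[1,0,0,0,7.15],[1,0,0,0,7.15],[1,0,0,0,7.15],[1,0,0,0,7.15],[1,0,0,0,7.15],[1,0,0,0,7.15],[1,0,0,0,7.15],[1,0,0,0,7.15],[1,0,0,0,0]]' 40
cat >> h.py <<'E'
from scipy.spatial.transform import Rotation as Ro
def go(tgt,yaw=None):
    s=ctrl.get_state();R=Ro.from_euler('xyz',s["ee_rot"],degrees=True)
    print("t",round(s["time"],2),"pos",s["position"].round(4),"rot",s["ee_rot"].round(2),"F",s["force"].round(1),"w",round(s["grip_width"],4))
    print("tool shift cm",(100*R.inv().apply(np.array(tgt)-s["position"])).round(2), "turn",None if yaw is None else round(s["ee_rot"][2]-yaw,2))
E
python3 -c "
from h import *
go([.467,.0955,.231],-125.6)"
```

```text
time: 1.45
position: [0.2795, 0.4713, 0.231]
ee_rot: [-92.0, -0.2, -121.7]
force: [0.4, -0.3, -0.4]
grip_width: 0.0852
t 1.45 pos [0.2795 0.4713 0.231 ] rot [ -92.02   -0.15 -121.65] F [ 0.4 -0.3 -0.4] w 0.0852
tool shift cm [22.15 -1.2  35.66] turn 3.95
```

```bash
python3 -m jog '[[1,2,0,3,0],[1,2,0,3,0],[1,2,0,3,0],[1,2,0,3,0],[1,2,0,3,0],[1,2,0,3,0],[1,2,0,3,0],[1,2,0,3,0],[1,0,0,0,0]]'
python3 -c "
from h import *
print(ctrl.get_state()['joint_pos'].round(2))
go([.467,.0955,.231],-125.6)"
```

```text
time: 2.2
position: [0.3999, 0.2076, 0.223]
ee_rot: [-92.0, -0.2, -121.5]
force: [-0.0, 0.4, 0.6]
grip_width: 0.0852
[ 26.44  -7.54  -3.15  95.57   1.57 147.98]
t 2.2 pos [0.3999 0.2076 0.223 ] rot [ -91.96   -0.17 -121.55] F [-0.   0.4  0.6] w 0.0852
tool shift cm [ 6.05 -1.18 11.55] turn 4.05
```

```bash
python3 -m jog '[[1,2,-0.4,3.85,2],[1,2,-0.4,3.85,2],[1,2,-0.4,3.85,0],[1,0,0,0,0],[1,0,0,0,0]]'
python3 -c "
from h import *
print(ctrl.get_state()['joint_pos'].round(2))
go([.467,.0955,.04],-125.6)"
```

```text
time: 2.62
position: [0.4601, 0.1017, 0.2307]
ee_rot: [-92.0, -0.3, -125.5]
force: [-0.1, 1.2, 0.1]
grip_width: 0.0852
[ 11.67  -4.2    0.75  96.54   1.3  137.17]
t 2.62 pos [0.4601 0.1017 0.2307] rot [ -92.03   -0.28 -125.51] F [-0.1  1.2  0.1] w 0.0852
tool shift cm [ 0.   19.02  1.6 ] turn 0.09
```

```bash
python3 -m jog '[[1,0,2.5,0.27,0],[1,0,2.5,0.27,0],[1,0,2.5,0.27,0],[1,0,2.5,0.27,0],[1,0,2.5,0.27,0],[1,0,1.5,0.25,0],[1,0,0,0,0],[1,0,0,0,0]]'
python3 - <<'E'
from h import *
go([.467,.0955,.04],-125.6)
S=ctrl.grab_frame("scene");T=ctrl.grab_frame("top")
o=[cv2.resize(f["pixels"][y:y+90,x:x+60,::-1],(400,600),interpolation=cv2.INTER_CUBIC) for f,x,y in((T,190,190),(S,260,215))]
cv2.imwrite('pics/c3.png',np.hstack(o))
E
```

```text
time: 3.28
position: [0.4673, 0.0973, 0.0902]
ee_rot: [-92.1, -0.3, -125.2]
force: [0.2, 0.4, 1.0]
grip_width: 0.0852
t 3.28 pos [0.4673 0.0973 0.0902] rot [ -92.08   -0.31 -125.21] F [0.2 0.4 1. ] w 0.0852
tool shift cm [0.13 5.02 0.26] turn 0.39
```

View pics/c3.png

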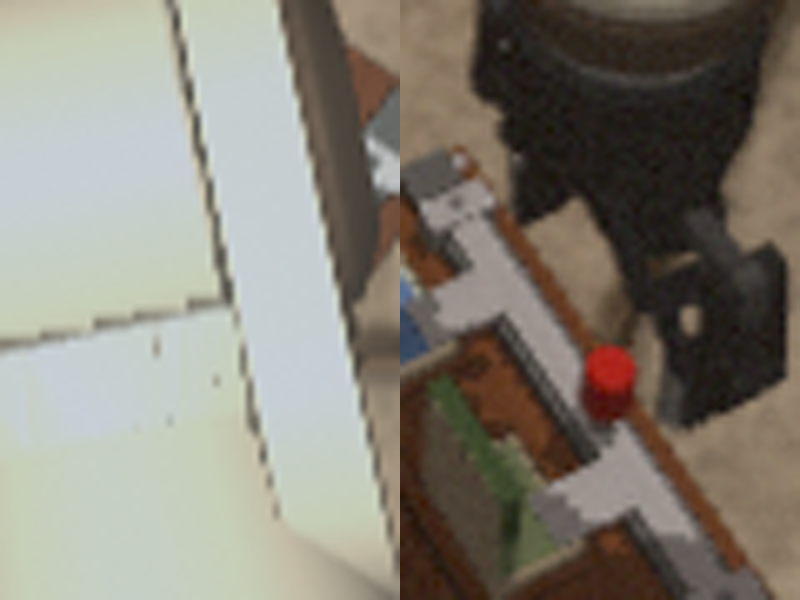

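```bash
python3 -m jog '[[1,0.1,2,0.1,0.4],[1,0,2,0.1,0],[1,0,1,0.05,0],[1,0,0,0,0],[1,0,0,0,0]]'
python3 - <<'E'
from h import *
go([.467,.0955,.04],-125.6)
E
python3 -m jog '[[0,0,0,0,0],[0,0,0,0,0],[0,0,0,0,0],[0,0,0,0,0],[0,0,0,0,0],[0,0,0,0,0],[0,0,0,0,0],[0,0,0,0,0],[0,0,0,0,0],[0,0,0,0,0]]' 30
```

```text
time: 3.8
position: [0.4682, 0.0951, 0.0412]
ee_rot: [-92.0, -0.3, -125.7]
force: [-0.3, 0.3, 1.4]
grip_width: 0.0855
t 3.8 pos [0.4682 0.0951 0.0412] rot [ -92.     -0.26 -125.67] F [-0.3  0.3  1.4] w 0.0855
tool shift cm [ 0.04  0.12 -0.11] turn -0.07
time: 4.63
position: [0.4681, 0.0949, 0.0408]
ee_rot: [-92.0, -0.3, -125.7]
force: [-2.0, 0.8, 5.8]
grip_width: 0.0188
```

```bash
python3 -m jog '[[0,0,0,-0.5,0],[0,0,0,-0.5,0],[0,0,0.03,-0.5,0],[0,0,0.03,-0.5,0],[0,0,0.03,-0.5,0],[0,0,0.03,-0.5,0],[0,0,0,0,0],[0,0,0,0,0]]'
python3 -c "
from h import *
go([.4681,.0949,.0408])"
python3 -m jog '[[0,0,0,-0.2,0],[0,0,0,-0.2,0],[0,0,0,0,0],[0,0,0,0,0]]'
python3 -c "
from h import *
go([.4681,.0949,.0408])"
```

```text
time: 5.3
position: [0.443, 0.113, 0.0408]
ee_rot: [-92.0, -0.2, -125.6]
force: [-2.7, -0.8, 7.9]
grip_width: 0.0187
t 5.3 pos [0.443  0.113  0.0408] rot [ -92.03   -0.24 -125.64] F [-2.7 -0.8  7.9] w 0.0187
tool shift cm [ 0.01 -0.11  3.1 ] turn None
time: 5.63
position: [0.4401, 0.1151, 0.0408]
ee_rot: [-92.0, -0.2, -125.7]
force: [-0.3, -1.3, 6.3]
grip_width: 0.0187
t 5.63 pos [0.4401 0.1151 0.0408] rot [ -92.     -0.25 -125.66] F [-0.3 -1.3  6.3] w 0.0187
tool shift cm [ 0.01 -0.12  3.46] turn None
```

Not at the stop yet; continue in small steps.

```bash
for i in 1 ; do python3 -m jog '[[0,0,0,-0.2,0],[0,0,0,-0.2,0],[0,0,0,0,0],[0,0,0,0,0]]'; done
python3 -m jog '[[0,0,0,-0.2,0],[0,0,0,0,0],[0,0,0,0,0]]'
python3 -m jog '[[0,0,0,-0.2,0],[0,0,0,0,0],[0,0,0,0,0]]'
python3 -m jog '[[0,0,0,-0.2,0],[0,0,0,0,0],[0,0,0,0,0]]'
python3 -c "
from h import *
go([.4681,.0949,.0408])"
```

```text
time: 5.97
position: [0.4387, 0.1161, 0.0409]
ee_rot: [-91.7, -0.3, -125.7]
force: [11.8, -9.4, -0.1]
grip_width: 0.0188
time: 6.22
position: [0.4386, 0.1162, 0.041]
ee_rot: [-91.5, -0.3, -125.8]
force: [20.1, -16.8, -4.3]
grip_width: 0.0186
time: 6.47
position: [0.4385, 0.1163, 0.041]
ee_rot: [-91.3, -0.3, -125.9]
force: [28.4, -22.3, -9.9]
grip_width: 0.0189
time: 6.72
position: [0.4383, 0.1165, 0.0411]
ee_rot: [-91.0, -0.3, -125.9]
force: [37.1, -30.1, -15.0]
grip_width: 0.0183
t 6.72 pos [0.4383 0.1165 0.0411] rot [ -91.03   -0.3  -125.9 ] F [ 37.1 -30.1 -15. ] w 0.0183
tool shift cm [ 0.   -0.04  3.68] turn None
```

```bash
python3 -m jog '[[0,0,0,0.35,0],[0,0,0,0.3,0],[0,0,0,0,0],[0,0,0,0,0]]'
python3 -m jog '[[1,0,0,0,0],[1,0,0,0,0],[1,0,0,0,0],[1,0,0,0,0],[1,0,0,0,0],[1,0,0,0,0],[1,0,-2,0,0],[1,0,-3,0,0],[1,0,-3,0,0],[1,0,-3,0,0],[1,0,-3,0,0],[1,0,0,0,0],[1,0,0,0,0]]' 
python3 -c "
from h import *
go([.5662,.0985,.16],-125.6)"
```

```text
time: 7.05
position: [0.4388, 0.1161, 0.0409]
ee_rot: [-91.8, -0.3, -125.7]
force: [8.7, -7.5, 1.4]
grip_width: 0.0188
time: 8.13
position: [0.4427, 0.1147, 0.1818]
ee_rot: [-91.9, -0.1, -125.7]
force: [-1.0, 0.1, -0.7]
grip_width: 0.0855
t 8.13 pos [0.4427 0.1147 0.1818] rot [ -91.91   -0.14 -125.69] F [-1.   0.1 -0.7] w 0.0855
tool shift cm [-5.89  1.8  11.04] turn -0.09
```

```bash
python3 - <<'E'
from h import *
import pickle
T,S=pickle.load(open('f.pkl','rb'))
c=np.array([.4785,.1306]);a=np.radians(54.4);R=np.array([[np.cos(a),-np.sin(a)],[np.sin(a),np.cos(a)]])
W=lambda x,y,z:[*(c+R@[x,y]),z]
P=[W(25+sx*4.5,-90+sy*25,.085) for sx,sy in((-1,-1),(1,-1),(1,1),(-1,1))]
o=[]
for f,x0,y0 in((T,205,185),(S,238,235)):
    p=cv2.resize(f["pixels"][y0:y0+45,x0:x0+30,::-1],(400,600),interpolation=cv2.INTER_NEAREST)
    q=np.array([proj(f,X) for X in P]);print(q.round(1).tolist())
    cv2.polylines(p,[((q-[x0,y0]+.5)*400/30).astype(int)],True,(0,255,255),1);o.append(p)
cv2.imwrite('pics/c4.png',np.hstack(o))
print(W(25,-90,.085))
E
```

```text
[[1150.3, -1758.3], [979.8, -1766.5], [595.5, -1725.2], [840.2, -1709.2]]
[[-179.5, -209.2], [-250.7, -209.1], [-457.4, -202.9], [-302.6, -203.7]]
[np.float64(88.21064274816473), np.float64(-31.932948287980352), 0.085]
```

View pics/c4.png

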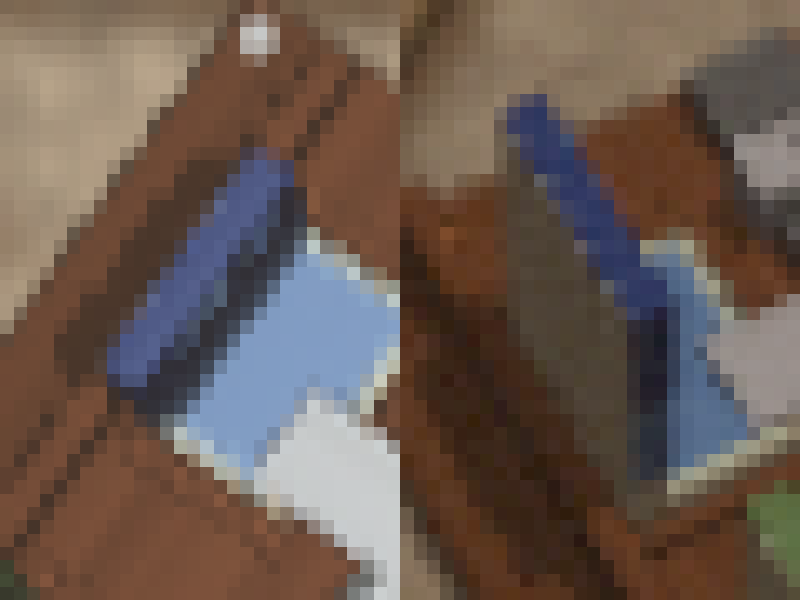

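```bash
python3 - <<'E'
from h import *
import pickle
T,S=pickle.load(open('f.pkl','rb'))
print(tri((T,S),((219.5,204.6),(251.75,249.9))),plane(T,219.5,204.6,.085),plane(S,251.75,249.9,.085))
a=plane(T,205+272/13.33-.5,185+170/13.33-.5,.085);b=plane(T,205+125/13.33-.5,185+370/13.33-.5,.085)
a2=plane(S,238+130/13.33-.5,235+115/13.33-.5,.085);b2=plane(S,238+250/13.33-.5,235+295/13.33-.5,.085)
for p,q in((a,b),(a2,b2)):d=q-p;print(np.linalg.norm(d),np.degrees(np.arctan2(-d[0],d[1])))
# knob check planes in both
print(plane(T,221.03,246.19,.064),plane(S,291.1,269.8,.056))
E
```

```text
(array([0.5669129 , 0.09701978, 0.08617649]), [np.float64(0.9), np.float64(0.9)]) [0.56799055 0.09729582 0.085     ] [0.56635398 0.09625584 0.085     ]
0.04588541627524442 53.48136254011247
0.04332735944327597 55.53518680942689
[0.46749826 0.09555672 0.064     ] [0.46701116 0.08920341 0.056     ]
```

```bash
python3 -m jog '[[1,-2,0.5,3.7,0],[1,-2,0.5,3.7,0],[1,-1.9,0.5,3.6,0],[1,0,0,0,0],[1,0,0,0,0],[1,0,0,0,0]]'
python3 -c "
from h import *
go([.5667,.0975,.056],-125.6)"
```

```text
time: 8.63
position: [0.5629, 0.0986, 0.1599]
ee_rot: [-92.1, -0.4, -125.7]
force: [0.7, -0.4, 1.1]
grip_width: 0.0853
t 8.63 pos [0.5629 0.0986 0.1599] rot [ -92.14   -0.39 -125.7 ] F [ 0.7 -0.4  1.1] w 0.0853
tool shift cm [-0.2  10.37  0.76] turn -0.1
```

```bash
python3 -m jog '[[1,-0.1,2,0.2,0],[1,-0.1,2,0.2,0],[1,0,2,0.2,0],[1,0,2,0.2,0],[1,0,1.2,0,0],[1,0,0.9,0,0],[1,0,0,0,0],[1,0,0,0,0],[1,0,0,0,0]]'
python3 -c "
from h import *
go([.5667,.0975,.056],-125.6)
S=ctrl.grab_frame('scene')
cv2.imwrite('pics/c5.png',cv2.resize(S['pixels'][215:305,220:340,::-1],(800,600),interpolation=cv2.INTER_CUBIC))"
```

```text
time: 9.38
position: [0.5688, 0.0975, 0.0617]
ee_rot: [-91.9, -0.2, -125.7]
force: [0.1, 0.3, 0.4]
grip_width: 0.085
t 9.38 pos [0.5688 0.0975 0.0617] rot [ -91.93   -0.19 -125.68] F [0.1 0.3 0.4] w 0.085
tool shift cm [ 0.12  0.58 -0.15] turn -0.08
```

View pics/c5.png

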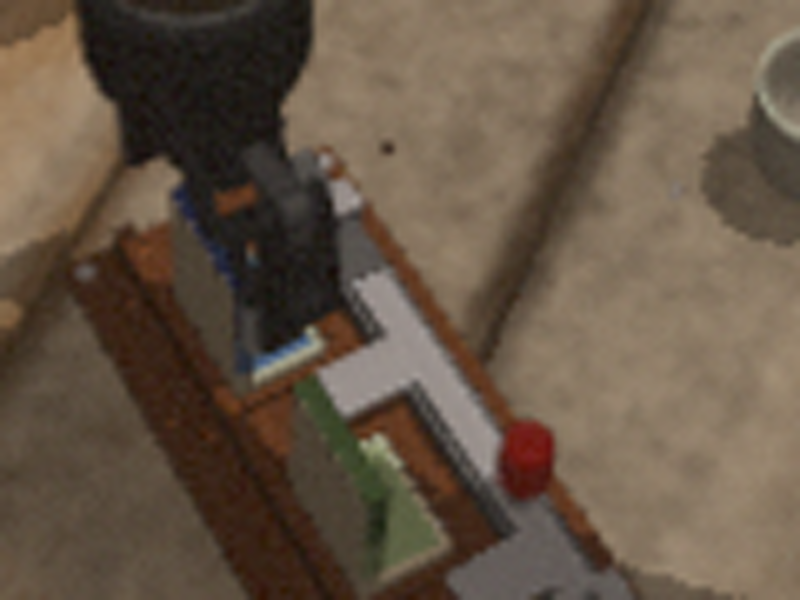

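```bash
python3 - <<'E'
from h import *
S=ctrl.grab_frame('scene')
a=np.radians(54.4);X=np.array([np.cos(a),np.sin(a),0]);Y=np.array([-np.sin(a),np.cos(a),0])
u=lambda p:((np.array(proj(S,p))-[220,215])*6.667).round(0)
t=np.array([.5667,.0975,0]);Z=np.array([0,0,1])
for n,p in(("tile top +y back",t+.085*Z+.025*Y+.0045*X),("tile bottom +y back",t+.01*Z+.025*Y+.0045*X),("tile top -y back",t+.085*Z-.025*Y+.0045*X),
 ("fingertip inner back",np.array([.5688,.0975,.075])+.0425*Y+.011*X),("inner front",np.array([.5688,.0975,.075])+.0425*Y-.011*X),("outer front",np.array([.5688,.0975,.075])+.057*Y-.011*X),("outer back",np.array([.5688,.0975,.075])+.057*Y+.011*X)):print(n,u(p))
E
```

```text
tile top +y back [232. 294.]
tile bottom +y back [233. 401.]
tile top -y back [165. 188.]
fingertip inner back [234. 353.]
inner front [290. 326.]
outer front [310. 359.]
outer back [255. 386.]
```

```bash
python3 -m jog '[[1,0.1,0.5,-0.1,0],[1,0,0,0,0],[1,0,0,0,0]]'
python3 -m jog '[[0,0,0,0,0],[0,0,0,0,0],[0,0,0,0,0],[0,0,0,0,0],[0,0,0,0,0],[0,0,0,0,0],[0,0,0,0,0],[0,0,0,0,0],[0,0,0,0,0],[0,0,0,0,0]]' 30
python3 -c "
from h import *
go([.5667,.0975,.056],-125.6)"
```

```text
time: 9.73
position: [0.5665, 0.0971, 0.055]
ee_rot: [-92.0, -0.3, -125.7]
force: [-1.0, 0.3, 0.6]
grip_width: 0.0851
time: 10.57
position: [0.5669, 0.0972, 0.0555]
ee_rot: [-92.0, -0.3, -125.7]
force: [-0.8, 0.1, 3.3]
grip_width: 0.0492
t 10.57 pos [0.5669 0.0972 0.0555] rot [ -92.     -0.25 -125.68] F [-0.8  0.1  3.3] w 0.0492
tool shift cm [-0.01 -0.05 -0.03] turn -0.08
```

```bash
python3 -m jog '[[0,0,-0.4,0,0],[0,0,-0.4,0,0],[0,0,0,0,0],[0,0,0,0,0],[0,0,0,0,0]]' 20
python3 -m jog '[[0,-0.25,0,0,0],[0,-0.25,0,0,0],[0,-0.25,0.02,0,0],[0,-0.25,0.03,0,0],[0,0,0,0,0],[0,0,0,0,0]]'
python3 -c "
from h import *
go([.5669,.0972,.0555])"
```

```text
time: 10.98
position: [0.5669, 0.097, 0.0632]
ee_rot: [-92.0, -0.3, -125.7]
force: [0.6, 0.7, -1.3]
grip_width: 0.0489
time: 11.48
position: [0.5727, 0.1048, 0.0627]
ee_rot: [-92.0, -0.3, -125.7]
force: [-2.1, -4.6, 1.4]
grip_width: 0.0497
t 11.48 pos [0.5727 0.1048 0.0627] rot [ -92.     -0.33 -125.69] F [-2.1 -4.6  1.4] w 0.0497
tool shift cm [0.95 0.72 0.  ] turn None
```

```bash
python3 -m jog '[[0,-0.25,0.05,0,0],[0,-0.25,0.06,0,0],[0,-0.25,0.08,0,0],[0,-0.25,0.09,0,0],[0,-0.25,0.1,0,0],[0,-0.25,0.1,0,0],[0,0,0,0,0],[0,0,0,0,0]]'
python3 -c "
from h import *
go([.5669,.0972,.0555])
S=ctrl.grab_frame('scene')
cv2.imwrite('pics/c6.png',cv2.resize(S['pixels'][215:305,220:340,::-1],(800,600),interpolation=cv2.INTER_CUBIC))"
```

```text
time: 12.15
position: [0.5814, 0.1174, 0.058]
ee_rot: [-92.0, -0.3, -125.7]
force: [-2.2, -3.6, 3.1]
grip_width: 0.0497
t 12.15 pos [0.5814 0.1174 0.058 ] rot [ -92.     -0.27 -125.69] F [-2.2 -3.6  3.1] w 0.0497
tool shift cm [2.49 0.26 0.01] turn None
```

View pics/c6.png

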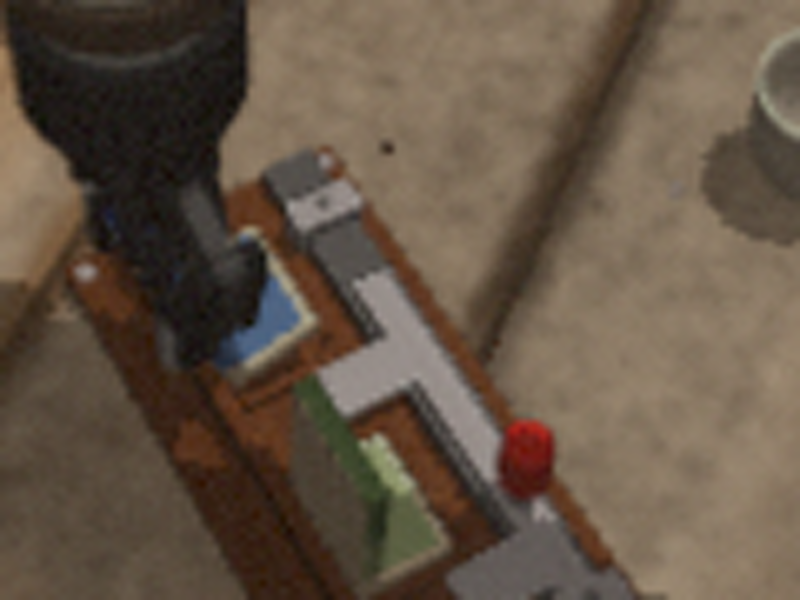

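```bash
python3 -m jog '[[0,0,0,0,0],[0,0,0,0,0],[0,0,0,0,0],[0,0.1,-0.5,0,0],[0,0.1,-1,0,0],[0,0,-1.5,0,0],[0,0,-2.5,0,0],[0,0,-2.5,0,0],[0,0,-2.5,0,0],[0,0,-2.5,0,0],[0,0,-2,0,0],[0,0,-1,0,0],[0,0,0,0,0],[0,0,0,0,0]]' 60
python3 - <<'E'
from h import *
# final target: tool yaw -24.5, TCP
d=np.radians(25);a=np.radians(155.5)
dv=np.array([np.cos(d)*np.cos(a),np.cos(d)*np.sin(a),-np.sin(d)])
G=np.array([.7385+.095*np.cos(a),-.1305+.095*np.sin(a),.265])
F=G+.15*dv
h=np.array([np.cos(a),np.sin(a),0]);z=np.sin(d)*h+np.array([0,0,np.cos(d)])
grasp=F+.005*dv+(.0645-.042)*z
tcp=grasp-[0,0,.019]
print("G",G,"F",F,"TCP",tcp)
go(tcp,-24.5)
E
```

```text
time: 13.37
position: [0.5855, 0.1133, 0.2176]
ee_rot: [-92.0, -0.2, -125.7]
force: [0.2, -0.5, -0.7]
grip_width: 0.0488
G [ 0.65205368 -0.09110414  0.265     ] F [ 0.52834793 -0.03472818  0.20160726] TCP [ 0.51557167 -0.02890571  0.20088609]
t 13.37 pos [0.5855 0.1133 0.2176] rot [ -92.     -0.23 -125.68] F [ 0.2 -0.5 -0.7] w 0.0488
tool shift cm [15.62  1.65  2.68] turn -101.18
```

```bash
python3 -m jog '[[0,0,0,0,-2],[0,0,0,0,-4],[0,0,0,0,-6],[0,0,0,0,-6],[0,0,0,0,-6],[0,0,0,0,-6],[0,0,0,0,-6],[0,0,0,0,-6],[0,0,0,0,-6],[0,0,0,0,-6],[0,0,0,0,-6],[0,0,0,0,-6],[0,0,0,0,-6],[0,0,0,0,-6],[0,0,0,0,-6],[0,0,0,0,-6],[0,0,0,0,-6],[0,0,0,0,-4],[0,0,0,0,-1],[0,0,0,0,0]]'
python3 -c "
from h import *
go([.5156,-.0289,.2009],-24.5)"
```

```text
time: 15.03
position: [0.5848, 0.1131, 0.2163]
ee_rot: [-89.9, 2.1, -24.7]
force: [0.7, -0.1, -1.7]
grip_width: 0.0486
t 15.03 pos [0.5848 0.1131 0.2163] rot [-89.95   2.13 -24.74] F [ 0.7 -0.1 -1.7] w 0.0486
tool shift cm [ -0.29   1.53 -15.8 ] turn -0.24
```

```bash
python3 -m jog '[[0,0,0.1,-1,0],[0,0,0.2,-1.8,0],[0,0,0.2,-2,0],[0,0,0.2,-2,0],[0,-0.1,0.2,-2,0],[0,-0.1,0.2,-2,0],[0,-0.1,0.2,-2,0],[0,0,0.2,-1.8,0],[0,0,0.03,-1.2,0],[0,0,0,0,0],[0,0,0,0,0],[0,0,0,0,0]]'
python3 - <<'E'
from h import *
go([.5156,-.0289,.2009],-24.5)
import pickle
T=ctrl.grab_frame("top");S=ctrl.grab_frame("scene");pickle.dump((T,S),open('g.pkl','wb'))
o=[cv2.resize(f["pixels"][y:y+90,x:x+60,::-1],(400,600),interpolation=cv2.INTER_CUBIC) for f,x,y in((T,255,130),(S,240,110))]
cv2.imwrite('pics/c7.png',np.hstack(o))
E
```

```text
time: 16.03
position: [0.5162, -0.0287, 0.2023]
ee_rot: [-89.9, 2.0, -24.7]
force: [0.7, 0.9, -0.3]
grip_width: 0.0486
t 16.03 pos [ 0.5162 -0.0287  0.2023] rot [-89.87   2.02 -24.73] F [ 0.7  0.9 -0.3] w 0.0486
tool shift cm [-0.04  0.14 -0.05] turn -0.23
```

View pics/c7.png

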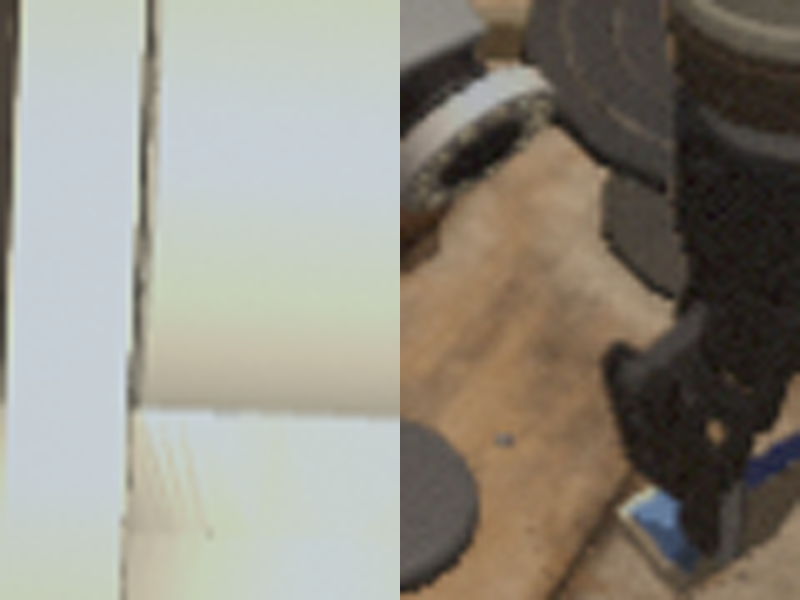

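```bash
python3 - <<'E'
from h import *
import pickle
T,S=pickle.load(open('g.pkl','rb'));s=ctrl.get_state()
tcp=s["position"];Rt=Ro.from_euler('xyz',s["ee_rot"],degrees=True).as_matrix()
gp=tcp-.019*Rt[:,1]
yv=-Rt[:,2] # tool z = -tile y (carrier), same here
for b in(14,18,22,26,30):
    # tile axes relative to tool: untilted tile x=-toolx, z=-tooly ; lean z toward +x by b
    x0,z0=-Rt[:,0],-Rt[:,1];c,n=np.cos(np.radians(b)),np.sin(np.radians(b))
    x=c*x0-n*z0;z=c*z0+n*x0
    o=gp-.0645*z
    q=[((np.array(proj(S,o+p[0]*x+p[1]*yv+p[2]*z))-[240,110])*6.667+[400,0]).round(0).tolist() for p in((-.0345,.025,.009),(-.0345,.025,0),(-.0345,-.025,.009),(-.0345,-.025,0),(.0045,.025,0),(.0045,.025,.075),(.0045,-.025,.075),(-.0045,-.025,.075))]
    F=o-.005*x+.042*z
    print(b,q,F.round(4),x[2])
print(Rt.round(2))
E
```

```text
14 [[722.0, 469.0], [717.0, 482.0], [619.0, 533.0], [615.0, 547.0], [787.0, 556.0], [838.0, 438.0], [730.0, 507.0], [712.0, 488.0]] [ 0.5256 -0.0326  0.2002] -0.20739142143289496
18 [[717.0, 458.0], [711.0, 470.0], [614.0, 522.0], [609.0, 534.0], [779.0, 548.0], [839.0, 440.0], [731.0, 509.0], [713.0, 489.0]] [ 0.5269 -0.0332  0.2009] -0.27512588933489757
22 [[712.0, 446.0], [705.0, 458.0], [609.0, 511.0], [602.0, 522.0], [771.0, 539.0], [840.0, 442.0], [732.0, 511.0], [715.0, 490.0]] [ 0.5282 -0.0338  0.2017] -0.34151997155961833
26 [[708.0, 435.0], [699.0, 446.0], [604.0, 499.0], [597.0, 509.0], [763.0, 530.0], [841.0, 444.0], [733.0, 513.0], [717.0, 492.0]] [ 0.5294 -0.0343  0.2026] -0.40625020281236807
30 [[704.0, 424.0], [695.0, 433.0], [600.0, 488.0], [591.0, 497.0], [756.0, 520.0], [842.0, 446.0], [734.0, 516.0], [718.0, 493.0]] [ 0.5305 -0.0349  0.2036] -0.4690012239131436
[[ 0.91 -0.03  0.42]
 [-0.42  0.02  0.91]
 [-0.04 -1.    0.  ]]
```

```bash
python3 - <<'E'
from h import *
import pickle
T,S=pickle.load(open('g.pkl','rb'));s=ctrl.get_state()
x0,y0,w,hh=268,168,40,30
p=cv2.resize(S["pixels"][y0:y0+hh,x0:x0+w,::-1],(800,600),interpolation=cv2.INTER_NEAREST)
p=cv2.convertScaleAbs(p,alpha=1.6,beta=10)
cv2.imwrite('pics/c8.png',p)
tcp=s["position"];Rt=Ro.from_euler('xyz',s["ee_rot"],degrees=True).as_matrix()
gp=tcp-.019*Rt[:,1];yv=-Rt[:,2];x0_,z0=-Rt[:,0],-Rt[:,1]
for b in(14,18,22,26):
    c,n=np.cos(np.radians(b)),np.sin(np.radians(b));x=c*x0_-n*z0;z=c*z0+n*x0_;o=gp-.0645*z
    print(b,[((np.array(proj(S,o+p[0]*x+p[1]*yv+p[2]*z))-[x0,y0]+.5)*20).round(0).astype(int).tolist() for p in((-.0345,-.025,.009),(-.0345,-.025,0),(.0045,-.025,0),(.0045,-.025,.075),(-.0045,-.025,.075),(.0045,.025,.075),(-.0345,.025,.009))])
E
```

```text
14 [[108, 450], [96, 490], [307, 721], [439, 371], [385, 315], [765, 163], [416, 256]]
18 [[92, 416], [76, 453], [282, 695], [443, 378], [390, 318], [768, 169], [400, 223]]
22 [[76, 382], [57, 416], [257, 667], [446, 384], [395, 321], [771, 175], [386, 189]]
26 [[62, 348], [40, 378], [234, 638], [449, 390], [400, 325], [774, 182], [372, 156]]
```

View pics/c8.png

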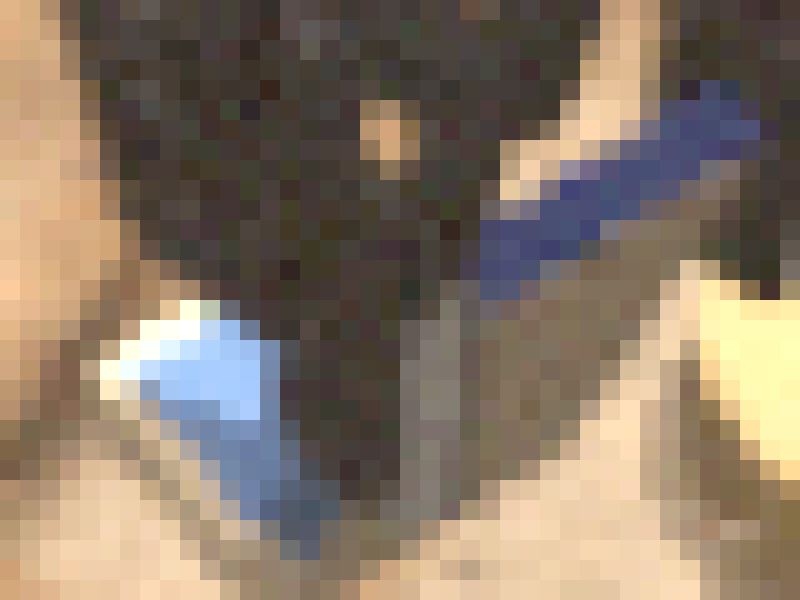

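```bash
python3 - <<'E'
from h import *
import pickle
T,S=pickle.load(open('f.pkl','rb'))
t=lambda a,b:(285+a/10-.5,95+b/10-.5)
s=lambda a,b:(220+(a-400)/10-.5,95+b/10-.5)
q=lambda a,b:(265+(a-400)/3.333-.5,75+b/3.333-.5)
PT=dict(A=t(250,120),C=t(355,405),D=t(160,335),B=q(614,125))
PS=dict(A=s(480,100),C=s(725,190),D=s(590,255),B=s(610,45))
X={}
for k in PT: X[k],r=tri((T,S),(PT[k],PS[k]));print(k,X[k].round(4),r)
for a,b in(("A","D"),("B","C")):
    v=X[b]-X[a];print(np.linalg.norm(v),"yaw",np.degrees(np.arctan2(v[1],v[0])),"pitch",np.degrees(np.arcsin(v[2]/np.linalg.norm(v))))
for a,b in(("A","B"),("D","C")):
    v=X[b]-X[a];print(np.linalg.norm(v),"yaw",np.degrees(np.arctan2(-v[0],v[1]))%180,v[2])
m=sum(X.values())/4;P=np.array([.7385,-.1305]);v=m[:2]-P;print("box mid",m,np.degrees(np.arctan2(v[1],v[0])))
v=(X["C"]+X["D"])[:2]/2-P;print("front mid from post yaw",np.degrees(np.arctan2(v[1],v[0])),np.linalg.norm(v))
# lens & ring points, mean tri
L,r=tri((T,S),(t(207,480),s(705,345)));v=L[:2]-P;print("ring~",L,r,np.degrees(np.arctan2(v[1],v[0])))
for h_ in (.27,.30):
    o=plane(S,*s(725,383),.265);
v=o[:2]-P;print("lens S@.265",o,np.degrees(np.arctan2(v[1],v[0])),np.linalg.norm(v))
E
```

```text
A [ 0.7208 -0.0978  0.3226] [np.float64(0.0), np.float64(0.0)]
C [ 0.6693 -0.1198  0.2995] [np.float64(0.4), np.float64(0.4)]
D [ 0.6843 -0.0811  0.3019] [np.float64(0.0), np.float64(0.0)]
B [ 0.7087 -0.1361  0.3185] [np.float64(1.6), np.float64(1.6)]
0.04515762220874376 yaw 155.33323209061166 pitch -27.212998011205638
0.046639039863885144 yaw 157.4851403589251 pitch -23.98670606264867
0.04034020161418056 yaw 162.41553319010728 -0.004077443370626321
0.04157293112607149 yaw 158.8228613110054 -0.002386797111282035
box mid [ 0.69580525 -0.10868534  0.31063922] 152.93547521367856
front mid from post yaw 153.9920152090575 0.06860692304033306
ring~ [ 0.66193124 -0.09310981  0.27539769] [np.float64(0.5), np.float64(0.5)] 153.9727354198728
lens S@.265 [ 0.65672775 -0.09406176  0.265     ] 155.9819403124442 0.08952343599804784
```

```bash
python3 -m jog '[[0,0,-0.1,1,0],[0,0,-0.2,1.8,0],[0,0,-0.2,2,0],[0,0,-0.2,2,0],[0,0.1,-0.2,2,0],[0,0.1,-0.2,2,0],[0,0.1,-0.2,2,0],[0,0,-0.2,1.8,0],[0,0,-0.1,1.2,0],[0,0,0,0,0]]'
python3 -m jog '[[0,0,0,0,2],[0,0,0,0,4],[0,0,0,0,6],[0,0,0,0,6],[0,0,0,0,6],[0,0,0,0,6],[0,0,0,0,6],[0,0,0,0,6],[0,0,0,0,6],[0,0,0,0,6],[0,0,0,0,6],[0,0,0,0,6],[0,0,0,0,6],[0,0,0,0,6],[0,0,0,0,6],[0,0,0,0,6],[0,0,0,0,6],[0,0,0,0,4],[0,0,0,0,1],[0,0,0,0,0]]'
python3 -c "
from h import *
go([.5794,.1147,.061],-125.7)"
```

```text
time: 16.97
position: [0.586, 0.1159, 0.2179]
ee_rot: [-89.9, 2.1, -24.5]
force: [0.2, 0.4, -0.8]
grip_width: 0.049
time: 18.63
position: [0.5851, 0.113, 0.2184]
ee_rot: [-92.0, -0.3, -125.6]
force: [0.3, 0.1, -2.0]
grip_width: 0.0488
t 18.63 pos [0.5851 0.113  0.2184] rot [ -92.02   -0.28 -125.65] F [ 0.3  0.1 -2. ] w 0.0488
tool shift cm [ 1.200e-01  1.576e+01 -1.000e-02] turn 0.05
```

```bash
python3 -m jog '[[0,0.12,1.5,0,0],[0,0,2.5,0,0],[0,0,2.5,0,0],[0,0,2.5,0,0],[0,0,2.5,0,0],[0,0,2,0,0],[0,0,1.2,0,0],[0,0,0.6,0,0],[0,0,0,0,0],[0,0,0,0,0],[0,0,0,0,0]]'
python3 -c "
from h import *
go([.5669+.582*.0309,.0972+.813*.0309,.0575],-125.7)"
```

```text
time: 19.55
position: [0.5806, 0.1148, 0.0671]
ee_rot: [-91.9, -0.2, -125.7]
force: [0.9, 0.2, -1.0]
grip_width: 0.0488
t 19.55 pos [0.5806 0.1148 0.0671] rot [ -91.93   -0.18 -125.67] F [ 0.9  0.2 -1. ] w 0.0488
tool shift cm [-0.86  0.96 -0.06] turn 0.03
```

```bash
python3 -m jog '[[0,0,0.4,0,0],[0,0,0.2,0,0],[0,0,0,0,0],[0,0,0,0,0],[0,0,0,0,0]]' 20
python3 -m jog '[[0,-0.2,0.04,0,0],[0,-0.2,0.04,0,0],[0,0,0,0,0],[0,0,0,0,0]]'
python3 -m jog '[[0,-0.2,0.08,0,0],[0,-0.2,0.1,0,0],[0,-0.1,0.1,0,0],[0,0,0,0,0],[0,0,0,0,0],[0,0,0,0,0]]'
python3 -c "
from h import *
go([.5669+.582*.0309,.0972+.813*.0309,.0575],-125.7)"
```

```text
time: 19.97
position: [0.5796, 0.1148, 0.0597]
ee_rot: [-92.0, -0.3, -125.7]
force: [-0.4, 0.2, -0.4]
grip_width: 0.0487
time: 20.3
position: [0.5817, 0.1177, 0.0589]
ee_rot: [-92.0, -0.3, -125.7]
force: [-1.7, -4.3, 2.8]
grip_width: 0.0488
time: 20.8
position: [0.5845, 0.1215, 0.0567]
ee_rot: [-92.0, -0.3, -125.7]
force: [-4.9, -6.1, 7.4]
grip_width: 0.0488
t 20.8 pos [0.5845 0.1215 0.0567] rot [ -91.97   -0.33 -125.71] F [-4.9 -6.1  7.4] w 0.0488
tool shift cm [-0.09 -0.08 -0.02] turn -0.01
```

```bash
python3 -m jog '[[0,-0.1,0,0,0],[0,0,0,0,0],[0,0,0,0,0],[0,0,0,0,0]]'
python3 -m jog '[[0,0,0,0,0],[0,0,0,0,0],[0,0,0,0,0],[0,0.1,-0.5,0,0],[0,0.1,-1,0,0],[0,0,-1.5,0,0],[0,0,-2.5,0,0],[0,0,-2.5,0,0],[0,0,-2.5,0,0],[0,0,-2.5,0,0],[0,0,-2,0,0],[0,0,-1,0,0],[0,0,0,0,0],[0,0,0,0,0]]' 60
python3 -m jog '[[0,0,0,0,-2],[0,0,0,0,-4],[0,0,0,0,-6],[0,0,0,0,-6],[0,0,0,0,-6],[0,0,0,0,-6],[0,0,0,0,-6],[0,0,0,0,-6],[0,0,0,0,-6],[0,0,0,0,-6],[0,0,0,0,-6],[0,0,0,0,-6],[0,0,0,0,-6],[0,0,0,0,-6],[0,0,0,0,-6],[0,0,0,0,-6],[0,0,0,0,-6],[0,0,0,0,-4],[0,0,0,0,-1],[0,0,0,0,0]]'
python3 -c "
from h import *
go([.5156,-.0289,.2009],-24.5)"
```

```text
time: 21.13
position: [0.5848, 0.122, 0.0565]
ee_rot: [-92.0, -0.4, -125.7]
force: [-5.8, -6.3, 7.6]
grip_width: 0.0486
time: 22.3
position: [0.5894, 0.1189, 0.2156]
ee_rot: [-92.0, -0.2, -125.7]
force: [-0.4, 0.5, -1.5]
grip_width: 0.0488
time: 23.97
position: [0.5887, 0.1187, 0.2143]
ee_rot: [-90.0, 2.1, -24.7]
force: [0.1, 0.1, -0.8]
grip_width: 0.0487
t 23.97 pos [0.5887 0.1187 0.2143] rot [-89.95   2.13 -24.74] F [ 0.1  0.1 -0.8] w 0.0487
tool shift cm [ -0.42   1.34 -16.46] turn -0.24
```

```bash
python3 -m jog '[[0,0,0.1,-1,0],[0,0,0.2,-1.8,0],[0,-0.1,0.2,-2,0],[0,-0.1,0.2,-2,0],[0,-0.1,0.2,-2,0],[0,-0.1,0.2,-2,0],[0,-0.1,0.2,-2,0],[0,0,0.03,-2,0],[0,0,0,-1.6,0],[0,0,0,0,0],[0,0,0,0,0],[0,0,0,0,0]]'
python3 - <<'E'
from h import *
import pickle
go([.5151,-.0291,.2013],-24.5)
S=ctrl.grab_frame("scene");s=ctrl.get_state()
a=cv2.resize(S["pixels"][168:203,268:308,::-1],(640,560),interpolation=cv2.INTER_NEAREST)
b=cv2.resize(S["pixels"][225:365,225:345,::-1],(160,187))
o=np.zeros((560,800,3),np.uint8);o[:,:640]=cv2.convertScaleAbs(a,alpha=1.6,beta=10);o[:187,640:]=b
b=cv2.resize(S["pixels"][165:255,290:370,::-1],(160,180));o[200:380,640:]=b
cv2.imwrite('pics/c9.png',o)
tcp=s["position"];Rt=Ro.from_euler('xyz',s["ee_rot"],degrees=True).as_matrix()
gp=tcp-.019*Rt[:,1];yv=-Rt[:,2];x0_,z0=-Rt[:,0],-Rt[:,1]
for b in(18,22,26,30):
    c,n=np.cos(np.radians(b)),np.sin(np.radians(b));x=c*x0_-n*z0;z=c*z0+n*x0_;o=gp-.0645*z
    print(b,[((np.array(proj(S,o+p[0]*x+p[1]*yv+p[2]*z))-[268,168]+.5)*16).round(0).astype(int).tolist() for p in((-.0345,-.025,.009),(-.0345,-.025,0),(.0045,-.025,0),(0,.025,.075))])
E
```

```text
time: 24.97
position: [0.5156, -0.0279, 0.2022]
ee_rot: [-89.9, 2.0, -24.8]
force: [-0.0, 0.7, -0.2]
grip_width: 0.049
t 24.97 pos [ 0.5156 -0.0279  0.2022] rot [-89.87   2.03 -24.76] F [-0.   0.7 -0.2] w 0.049
tool shift cm [ 0.    0.09 -0.13] turn -0.26
18 [[75, 337], [62, 366], [227, 560], [596, 117]]
22 [[63, 310], [47, 336], [208, 538], [599, 121]]
26 [[51, 282], [34, 306], [189, 515], [602, 125]]
30 [[41, 255], [21, 276], [170, 491], [605, 129]]
```

View pics/c9.png

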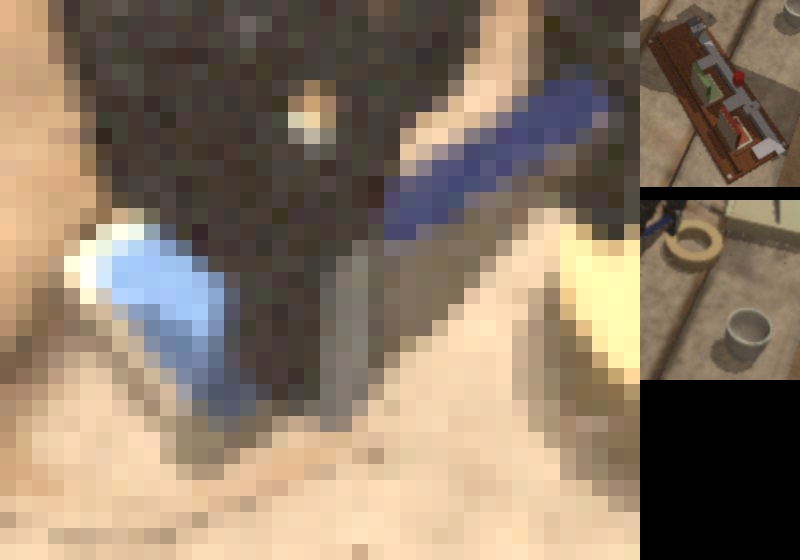

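```bash
python3 -m jog '[[0,0,0.08,-0.12,0],[0,0,0,0,0],[0,0,0,0,0],[0,0,0,0,0],[0,0,0,0,0],[0,0,0,0,0],[0,0,0,0,0],[0,0,0,0,0]]'
python3 -c "
from h import *
import pickle
go([.5151,-.0291,.2013],-24.5)
S0=pickle.load(open('f.pkl','rb'))[1];S=ctrl.grab_frame('scene')
f=lambda q,m:[b[1] for b in blobs(m(cv2.cvtColor(q['pixels'],cv2.COLOR_RGB2HSV).astype(int)),15)]
def red(h):
    m=((h[...,0]<5)|(h[...,0]>175))&(h[...,1]>200)&(h[...,2]>140);m[:230]=0;m[:,:225]=0;m[:,340:]=0;return m
k0,k1=f(S0,red),f(S,red);print(k0,k1)
p,q=plane(S0,*k0[0],.055),plane(S,*k1[0],.055);print('knob moved',np.linalg.norm(q-p))
print(ctrl.hand_in())"
```

```text
time: 25.68
position: [0.5152, -0.0291, 0.2016]
ee_rot: [-89.9, 2.0, -24.7]
force: [-0.8, -0.4, -0.1]
grip_width: 0.0484
t 25.68 pos [ 0.5152 -0.0291  0.2016] rot [-89.88   2.02 -24.69] F [-0.8 -0.4 -0.1] w 0.0484
tool shift cm [-0.01  0.03 -0.01] turn -0.19
[array([291.06, 269.58])] []Traceback (most recent call last):
  File "<string>", line 10, in <module>
    p,q=plane(S0,*k0[0],.055),plane(S,*k1[0],.055);print('knob moved',np.linalg.norm(q-p))
                                       ~~^^^
IndexError: list index out of range
```

Only the knob check failed, because the arm's shadow darkens the knob. I'll relax the threshold and hand in.

```bash
python3 -c "
from h import *
import pickle
S0=pickle.load(open('f.pkl','rb'))[1];S=ctrl.grab_frame('scene')
for q in(S0,S):
    h=cv2.cvtColor(q['pixels'],cv2.COLOR_RGB2HSV).astype(int)
    m=((h[...,0]<5)|(h[...,0]>175))&(h[...,1]>200)&(h[...,2]>80);m[:240]=0;m[:,:280]=0;m[:,320:]=0;m[300:]=0
    for b in blobs(m,15):print(b,plane(q,*b[1],.055))
print(ctrl.get_state()['grip_width'],ctrl.hand_in())"
```

```text
(np.int32(38), array([291.  , 269.92])) [0.46725627 0.0890403  0.055     ]
(np.int32(36), array([298.75, 282.06])) [0.43932383 0.11060549 0.055     ]
the job is handed in; nothing more can be done
0.048490100868162814 None
```

I slid the lock to its open stop, lifted the blue tile out, and handed in at 26 s of the 58 s allowed. The arm was still holding the tile in front of the lens with a 60 N grip. The hand-in gave no verdict.

**Lock:** I gripped the red knob and slid it until the force rose steeply at the stop, to about 48 N, after about 36.5 mm. The last picture puts the knob about 35 mm from where it started, so it stayed there.

**Tilt:** The jog command can only turn the tool about its finger axis, so I could not tilt the tile with the arm. I raised it about 8 mm and pushed its back against the carrier fence so it pivoted in the grip. The first try looked about 5–7° short, so I went back and did it again.

**Last checks:**
- **Position:** The tool was within 1 mm of its target. From the grip geometry, the middle of the tile's face should be about 15 cm from the glass and within about 5 mm of the lens axis. I estimated the camera's position and heading from the pictures (154° to 157° by most measures, 155.5° used).
- **Tilt:** The picture suggests about 22° against the 25° wanted, give or take about 3°. The fence geometry suggests slightly more. Both are within the allowed 0.2 rad (11.5°).
- **Bystanders:** The red and green tiles, cup and tape roll looked unmoved in the last picture, which I checked only by eye.

**Disagreements and failures:**
- After the first tilt, the fence geometry and the picture disagreed: about 25° against 18–21°.
- The first knob check found nothing because the arm's shadow darkened the knob. It worked after I lowered the brightness threshold.
- An early turn ran into the last joint's limit and left the tool leaning about 2° for the rest of the job. I allowed for that in the tilt.
- The top camera could not see the tile at the end because the arm blocked it.

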